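# Vent the line and zero the peak-pressure gauge

## Robot

A 6-joint arm with a two-finger parallel gripper is mounted at the origin on the work surface. World frame = base frame: x ahead of the robot, y to its left, z up, the work surface at z = 0. Lengths are in m, angles in rad, forces in N, time in s.
With the tool pointing down it reaches from about 0.35 to 0.725 m from the base axis. Payload 6 kg.
Tool frame: the origin (TCP) lies midway between the tips of the shut fingers; the grasp point (between the pads) lies 19 mm behind it (bot.pinch_z is the distance from the TCP to the grasp point, in m); z points along the fingers, y is the line along which they close (so a half turn about z gives the same grasp; the last joint's range is limited). The gripper opens to 85 mm and grips with 20 to 120 N. Pads are 22 mm wide; open, the fingers measure 114 mm over their backs; the gripper's body (76 mm by 85 mm) begins 54 mm behind the grasp point. The pads swing forward as they close: fully open they stand 13 mm farther back than shut.
Start: joints at [-0.812, 0.04, 0.085, 0, -1.615, -0.334], TCP at [0.247, -0.547, 0.231] pointing down, gripper open.
Joint ranges: [-2.56, 2.56], [-1.29, 2.01], [-1.08, 1.49], [-3.29, 1.98], [-2.81, -0.18], [-2.99, 2.99]. Speed limits (rad/s): [2.57, 2.57, 3.01, 3.14, 3.14, 3.14].

## Interface

Orientations are given as a unit quaternion [x, y, z, w].
In Python, from plant import bot, optics, job gives the robot as it stands.
- The arm moves only by the shell command python3 -m creep 'ROWS' [FORCE]. ROWS is JSON, one flat list of numbers, 5 for each row, row after row: the closure, from -1 (fully open) to 1 (shut), so that 0 is half open, then the shift along the world's x, y, z normalised to -1 to 1, where 1 is 250 mm, then the turn about the world's z normalised to -1 to 1, where 1 is pi/2 rad. In form: [grip, dx, dy, dz, turn, grip, dx, dy, dz, turn, ...]. A call has exactly 8 rows; each row shifts and turns the commanded pose from where the row before left it; what a row does not reach is not made up. A row lasts 1/10 s, in which the tool goes at most 50 mm and 8.59 degrees, less where a joint would pass 70% of its speed; a pose out of reach is approached as far as the arm can. A call with a number of a shift or a turn outside -1 to 1 is refused whole. A call with a gripper value outside its range is refused whole. The fingers move at their own pace and stop on an object; FORCE is the grip in N (left out, the last holds). Time passes only in rows, so rows that do not move let the fingers close, or fill a call up. It gives the time, the measured TCP pose, the force, the opening and the grip force at its end, in the units of the state.
- bot.sense(): the state, without advancing time (a new reading comes with each control period).
- optics.snapshot(name): name is "scene" or "top" or "wrist"; returns the picture (400x640x3 uint8, blue, green, red); there is no depth.
- optics.calibration(name): a dict with "camera_matrix" (3x3 intrinsics, pixels), "xyz" and "rotation" of the camera in the world; the wrist camera has in their place "tool_from_camera" (4x4, takes a point from camera to tool coordinates, whose origin is the TCP and whose axes are the flange's). Camera axes: x right, y down, z forward; pixel columns grow to the right and rows downward; lengths in m; the calibration is good to about 2 mm. The wrist camera is an equidistant fisheye: a pixel r from the principal point sees the ray r / f radians off the axis. A picture is of the moment at which its call begins: read the wrist's pose just before it. calibration takes no time and is no camera call.
- job.hand_in(): hands the job in; it is judged then, once.
The state is a dict: "time": time; "joints": joint angles; "qd": joint speeds; "effort": joint torques, N m; "tool_pos": TCP position; "tcp_rot": TCP orientation; "contact_force": force on the tool from outside, world axes, zero at the start; "torque": the same for the moment, N m; "finger_gap": opening from 0.0 (shut) to 1.0 (fully open); "grip_force": force on a finger pad.
Only numpy, scipy, OpenCV 4.12 (cv2) and the standard library are available. Lean on these libraries where they do the work, as an engineer would, in place of code of your own. Each camera call takes 0.05 s, during which the arm holds its last target. There are 200 camera calls.

## Task

Get the pressure gauge ready for the next run: first push the valve's spring lever fully over to its blue side, hold it there for at least two seconds to vent the line, and let it spring back to the middle; never push it to the yellow side. Then turn the gauge's black knob counter-clockwise until its red peak pointer is fully back against the zero stop, without forcing it hard into the sprung stop, and let go. Leave the bottle, the specimen jar and the tube rack where they stand.

Things in the scene. Friction and masses are not known exactly. Their poses are not given: they have to be found in the camera images.
- gauge: Fixed cream desktop gauge, 190 x 190 mm; origin: centre of underside. Its top panel slopes 0.35 rad, low edge to the body's -x (robot side), high edge (117 mm) to +x; panel centre 85 mm above the origin. On it a white dial, 172 mm across, 4.5 mm thick, and a 16 mm brass pin marking the zero stop, 64 mm from the dial's centre towards -x, +y. The scale runs 270 degrees clockwise from there.
- knob_grip (a point): On the turning axis of the gauge's black knob, 46 mm above the panel, at gripping height. Knob: 62 mm disc (6 to 18 mm above the panel) under an upright bar 68 mm long, 16 mm thick, top 12 mm past this point. Axes turn with the knob: x along the bar towards the flat red pointer (65 mm long, red stripe on the bar's top at that end), z the axis, out of the sloped panel.
- peak_knob (a joint): Angle of knob and red pointer, rad; 0 at the zero stop, grows clockwise seen from above (to 4.71). Starts at 2.2 to 3.8: needs several grasps. Drag of 0.08 N m holds it where left. The zero stop is sprung: past 0 resistance climbs about 2 N m per rad; let go, it returns to within 0.05 of 0. Forcing it to -0.35 (about 0.7 N m) damages it.
- valve: Fixed vent valve: steel foot 90 x 150 x 12 mm, aluminium block 70 x 100 mm up to 62 mm height, with blue top patch and blue port towards the body's +y (vent), yellow ones towards -y (ports reach 72 mm from the middle, at 36 mm height). Origin: centre of its underside. The lever stands in its middle.
- lever_ball (a point): Centre of the black ball, 34 mm across, on top of the valve's lever; 172 mm above the valve's underside when centred. The steel stalk below it is 12 mm thick and the pivot, along the valve's x axis, lies 110 mm below the ball.
- vent_lever (a joint): Angle of the valve lever in rad: 0 upright in the middle, positive leaning to the blue side (valve's +y), end stops at +0.55 and -0.55. A spring of 1 N m per rad brings it back to 0: about 5 N at the ball holds it at the stop.
- reagent: Loose amber glass reagent bottle with black cap, 64 mm across, 140 mm tall. Origin: centre of its underside. Leave alone.
- specimen: Loose specimen jar with blue lid, 60 mm across, 70 mm tall. Origin: centre of its underside. Leave alone.
- rack: Loose white tube rack 60 x 160 mm, 45 mm tall, 80 mm with its capped tubes. Origin: centre of its underside. Leave alone.
There are look-alikes about, which are no part of the job. Of the things that look like the valve, the larger one is meant.

How it is judged:
By the outcome, as a careful person would: the job done as asked, in the order asked, and still so for the second after the job is handed in, with the robot touching nothing.
It also fails if it takes over 72 s, if anything falls off the work surface, if the arm or the gripper's body presses on something with over 40 N, if the wrist force passes 120 N, or if a joint passes its speed limit or range.

## Working session

There is one attempt and no reset: what is moved stays moved. The work goes in short steps, Python scripts to look and compute and a shell command to move; the robot and the scene stay as the last step left them, time stands still between calls to the robot, and variables do not carry over. Pictures are saved under pics/ and viewed, at most 10 in all, crops included, and the job is handed in when it is done.

```bash
mkdir -p pics; ls; python3 - <<'E'
from plant import bot, optics
import cv2,numpy as np
s=bot.sense();print(s['time'],s['tool_pos'],s['tcp_rot'])
for n in ("scene","top"):
    cv2.imwrite(f"pics/{n}.png",optics.snapshot(n)); c=optics.calibration(n); print(n,{k:np.round(v,3).tolist() for k,v in c.items() if k in("camera_matrix","xyz","rotation")})
E
```

```text
pics
0.0 [ 0.24722094 -0.54634363  0.23029288] [-2.10814240e-01  9.77525750e-01  8.39802526e-04 -2.43515148e-04]
scene {'camera_matrix': [[416.507, 0.0, 320.107], [0.0, 416.507, 202.237], [0.0, 0.0, 1.0]], 'xyz': [1.069, 0.346, 0.788], 'rotation': [0.451, 0.82, -0.313, -0.162]}
top {'camera_matrix': [[509.207, 0.0, 327.047], [0.0, 509.207, 197.727], [0.0, 0.0, 1.0]], 'xyz': [0.39, 0.001, 1.096], 'rotation': [-0.654, 0.75, -0.074, 0.068]}
```

View pics/scene.png

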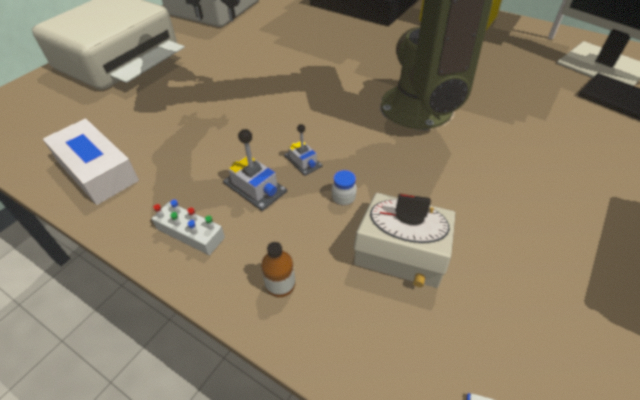

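View pics/top.png

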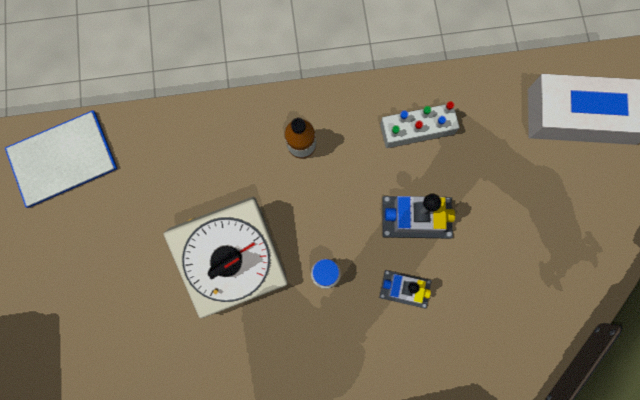

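The top view shows the gauge near (226,258), with its pointer to the upper right and the brass pin at (215,291). The large valve is near (418,216) with its ball at (432,203), and its blue side faces image-left. I'll enlarge both.

```bash
python3 - <<'E'
import cv2,numpy as np
t=cv2.imread("pics/top.png")
a=cv2.resize(t[190:325,155:295],None,fx=4,fy=4,interpolation=2); b=cv2.resize(t[180:250,370:470],None,fx=4,fy=4,interpolation=2)
o=np.zeros((560,800,3),np.uint8);o[:a.shape[0],:380]=a[:,:380] if 0 else cv2.resize(t[190:325,155:295],(380,366));
b=cv2.resize(t[180:250,370:475],(420,280));o[:280,380:]=b
cv2.imwrite("pics/c1.png",o)
E
```

```text
Traceback (most recent call last):
ValueError: could not broadcast input array from shape (366,380,3) into shape (540,380,3)
```

```bash
python3 - <<'E'
import cv2,numpy as np
t=cv2.imread("pics/top.png")
o=np.zeros((560,800,3),np.uint8)
o[:405,:420]=cv2.resize(t[190:325,155:295],(420,405),interpolation=2)
o[:280,420:800]=cv2.resize(t[180:250,375:470],(380,280),interpolation=2)
cv2.imwrite("pics/c1.png",o)
E
```

```text
(no output)
```

View pics/c1.png

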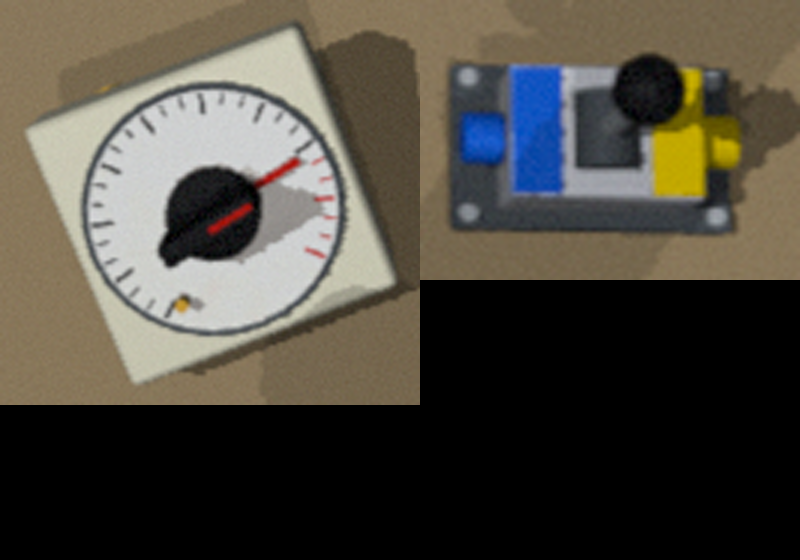

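```bash
cat > h.py <<'E'
from plant import bot, optics
import cv2,numpy as np
from scipy.spatial.transform import Rotation as R
from scipy.optimize import least_squares
def cam(n):
    c=optics.calibration(n); q=np.array(c['rotation'],float); r=R.from_matrix(q) if q.shape==(3,3) else R.from_quat(q)
    return np.array(c['camera_matrix']),np.array(c['xyz']),r.as_matrix()
def proj(n,P):
    K,x,r=cam(n); p=(np.atleast_2d(P)-x)@r; p=p@K.T; return p[:,:2]/p[:,2:]
def onz(n,uv,z):
    K,x,r=cam(n); d=r@np.linalg.solve(K,[*uv,1]); return x+d*(z-x[2])/d[2]
E
python3 - <<'E'
from h import *
print('ball',onz('top',(432,202.5),.172))
sc=[(386.75,199),(386.75,233),(449.25,234),(448.5,199.25)]
S=np.array([onz('top',p,.013) for p in sc]);print(S.round(3)); print('valve c',S.mean(0))
print('reagent',onz('top',(299,126),.14),'jar',onz('top',(325,272),.07),'small ball',onz('top',(414,288),.12))
print('rack',onz('top',(420,126),.045))
sl=.35
Rp=R.from_euler('y',-sl).as_matrix()
c=lambda u,v:(155+u/3,190+v/3)
pts=[(c(214,208),[0,0,.0045]),(c(182,304),[-.0453,.0453,.004])]
h=.085
cor={(sx,sy):[.095*sx,.095*sy,h+sx*.0335] for sx in(-1,1) for sy in(-1,1)}
px=[c(25,128),c(297,22),c(397,283),c(135,383)]
order=[(1,1),(1,-1),(-1,-1),(-1,1)]
for k in range(4):
  o=order[k:]+order[:k]
  B=np.array([np.array([0,0,h])+Rp@np.array(p[1]) for p in pts]+[cor[i] for i in o])
  uv=np.array([p[0] for p in pts]+px)
  f=lambda q:(proj('top',np.c_[B[:,:2]@np.array([[np.cos(q[2]),np.sin(q[2])],[-np.sin(q[2]),np.cos(q[2])]])+q[:2],B[:,2]])-uv).ravel()
  for y0 in(0,1.5,3,-1.5):
    s=least_squares(f,[.4,.2,y0]); print(k,y0,s.cost.round(1),s.x.round(3))
    if s.cost<60: print(s.fun.round(1)); 
E
```

```text
ball [ 0.54222435 -0.21090951  0.172     ]
[[ 0.589 -0.152  0.013]
 [ 0.516 -0.14   0.013]
 [ 0.496 -0.272  0.013]
 [ 0.571 -0.284  0.013]]
valve c [ 0.5430204 -0.2118077  0.013    ]
reagent [0.73472312 0.01442006 0.14      ] jar [0.44883337 0.00205885 0.07      ] small ball [ 0.39356963 -0.16030111  0.12      ]
rack [ 0.7330708  -0.24401917  0.045     ]
0 0 34.5 [0.499 0.191 0.238]
[ 0.6  0.3 -1.8 -2.6 -2.1 -2.8 -0.5 -2.6  2.8  2.8  1.   4.8]
0 1.5 34.5 [0.499 0.191 0.238]
[ 0.6  0.3 -1.8 -2.6 -2.1 -2.8 -0.5 -2.6  2.8  2.8  1.   4.8]
0 3 34.5 [0.499 0.191 0.238]
[ 0.6  0.3 -1.8 -2.6 -2.1 -2.8 -0.5 -2.6  2.8  2.8  1.   4.8]
0 -1.5 34.5 [0.499 0.191 0.238]
[ 0.6  0.3 -1.8 -2.6 -2.1 -2.8 -0.5 -2.6  2.8  2.8  1.   4.8]
1 0 963.2 [0.498 0.203 1.804]
1 1.5 963.2 [0.498 0.203 1.804]
1 3 963.2 [0.498 0.203 1.804]
1 -1.5 963.2 [ 0.498  0.203 -4.479]
2 0 1999.7 [ 0.486  0.202 -2.849]
2 1.5 1999.7 [0.486 0.202 3.435]
2 3 1999.7 [0.486 0.202 3.435]
2 -1.5 1999.7 [ 0.486  0.202 -2.849]
3 0 1026.1 [ 0.487  0.189 -1.283]
3 1.5 1026.1 [ 0.487  0.189 -1.283]
3 3 1026.1 [0.487 0.189 5.001]
3 -1.5 1026.1 [ 0.487  0.189 -1.283]
```

The calibration gives the ball at about (0.542, −0.211, 0.172), with the vent direction at yaw 1.43. The gauge is near (0.499, 0.191), yaw 0.24. I'll move above the yellow side of the lever with the fingers shut.

```bash
python3 -m creep '[1,0.14,0.135,0,-0.045, 1,0.14,0.135,0,-0.045, 1,0.14,0.135,0,-0.045, 1,0.14,0.135,0,-0.045, 1,0.14,0.135,0,-0.045, 1,0.14,0.135,0,-0.045, 1,0.14,0.135,0,-0.045, 1,0.14,0.135,0,-0.045]' 40
python3 - <<'E'
from h import *
s=bot.sense();print(s)
cv2.imwrite("pics/s2.png",optics.snapshot("scene")[80:260,140:420].repeat(2,0).repeat(2,1))
E
```

```text
time: 0.9
tool_pos: [0.5284, -0.2749, 0.231]
tcp_rot: [0.072, 0.997, 0.0, -0.0]
contact_force: [-0.0, -1.3, -0.2]
finger_gap: -0.001
grip_force: 0.0
{'time': 0.9, 'joints': array([-1.43613466e-01,  2.87339194e-02,  7.27024488e-02, -2.71447708e-04,
       -1.61505480e+00, -1.57058996e+00]), 'qd': array([ 7.06464339e-01,  3.70908421e-01,  3.71339948e-01,  2.84419654e-03,
       -6.92091546e-04, -1.40379759e+00]), 'effort': array([ -2.69388042, -38.8805902 ,  33.09258699,   6.7650488 ,
        -0.0975057 ,   1.83306936]), 'tool_pos': array([ 0.52836004, -0.27485454,  0.2310181 ]), 'tcp_rot': array([ 7.16361501e-02,  9.97430811e-01,  1.45657243e-04, -1.34854082e-04]), 'contact_force': array([-0.00782995, -1.29924551, -0.19312991]), 'torque': array([-0.09813784, -0.09641664,  0.06075152]), 'grip_force': 0.0, 'finger_gap': -0.0010640413854562762}
```

View pics/s2.png

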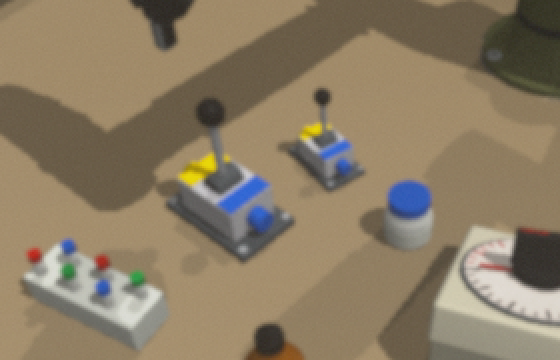

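```bash
python3 - <<'E'
from h import *
s=bot.sense()
P=[s['tool_pos'],[.542,-.211,.172],[.543,-.212,.062],[.499,.191,.085]]
print((proj('scene',P)).round(0), 2*(proj('scene',P)-[140,80]).round(0))
# triangulate ball from both views: scene px (245,136)
for z in(.16,.172,.18,.19): print(z,onz('scene',(245,136),z))
E
```

```text
[[223. 105.]
 [245. 136.]
 [251. 170.]
 [408. 220.]] [[166.  50.]
 [210. 112.]
 [222. 180.]
 [536. 280.]]
0.16 [ 0.53147557 -0.22133298  0.16      ]
0.172 [ 0.54173024 -0.21049885  0.172     ]
0.18 [ 0.54856669 -0.20327609  0.18      ]
0.19 [ 0.55711225 -0.19424765  0.19      ]
```

```bash
python3 -m creep '[1,0.02,0,-0.11,0, 1,0,0,-0.12,0, 1,0,0,-0.11,0, 1,0.006,0.04,0,0, 1,0.006,0.04,0,0, 1,0.006,0.04,0,0, 1,0.006,0.04,0,0, 1,0.006,0.04,0,0]'
```

```text
time: 1.75
tool_pos: [0.5406, -0.2261, 0.1482]
tcp_rot: [0.07, 0.998, -0.0, 0.001]
contact_force: [0.5, -2.1, 2.5]
finger_gap: -0.003
grip_force: 1.0
```

```bash
python3 -m creep '[1,0.003,0.02,0,0, 1,0.003,0.02,0,0, 1,0.003,0.02,0,0, 1,0.003,0.02,0,0, 1,0.003,0.02,0,0, 1,0.002,0.012,0,0, 1,0,0,0,0, 1,0,0,0,0]'
python3 - <<'E'
from h import *
cv2.imwrite("pics/s3.png",optics.snapshot("scene")[80:260,140:420].repeat(2,0).repeat(2,1))
E
```

```text
time: 2.55
tool_pos: [0.5434, -0.1987, 0.1455]
tcp_rot: [0.07, 0.998, 0.0, -0.001]
contact_force: [-1.2, -4.7, -4.1]
finger_gap: -0.001
grip_force: 2.3
```

View pics/s3.png

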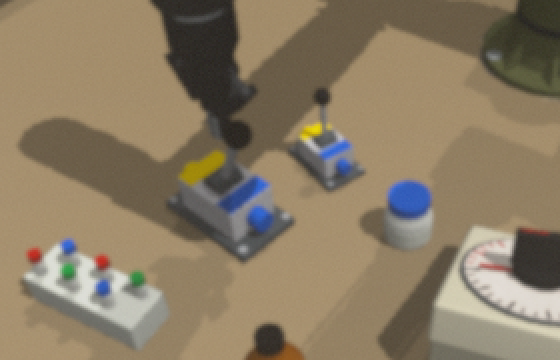

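The lever is leaning to blue, with the ball at crop (237,135). I'll push on in small steps, watching for the force rise at the stop.

```bash
python3 - <<'E'
from h import *
for a in (.3,.4,.5,.55): 
    d=.11*np.sin(a); print(a,(2*(proj('scene',[.542+d*.142,-.211+d*.99,.062+.11*np.cos(a)])-[140,80])).round(0))
E
python3 -m creep '[1,0.001,0.008,0,0, 1,0.001,0.008,0,0, 1,0.001,0.008,0,0, 1,0.001,0.008,0,0, 1,0,0,0,0, 1,0,0,0,0, 1,0,0,0,0, 1,0,0,0,0]'
```

```text
0.3 [[230. 127.]]
0.4 [[236. 134.]]
0.5 [[243. 141.]]
0.55 [[246. 144.]]
time: 3.4
tool_pos: [0.5444, -0.1912, 0.1457]
tcp_rot: [0.071, 0.998, -0.0, -0.001]
contact_force: [-0.1, -6.3, -4.3]
finger_gap: -0.002
grip_force: 3.0
```

```bash
python3 -m creep '[1,0.001,0.008,0,0, 1,0.001,0.008,0,0, 1,0.001,0.008,0,0, 1,0.001,0.008,0,0, 1,0,0,0,0, 1,0,0,0,0, 1,0,0,0,0, 1,0,0,0,0]'
```

```text
time: 4.2
tool_pos: [0.5451, -0.1842, 0.1455]
tcp_rot: [0.071, 0.997, -0.001, -0.001]
contact_force: [-0.5, -10.0, -5.4]
finger_gap: -0.001
grip_force: 4.9
```

```bash
python3 -m creep '[1,0.001,0.007,0,0, 1,0.001,0.007,0,0, 1,0,0,0,0, 1,0,0,0,0, 1,0,0,0,0, 1,0,0,0,0, 1,0,0,0,0, 1,0,0,0,0]'
python3 - <<'E'
from h import *
cv2.imwrite("pics/s4.png",cv2.resize(optics.snapshot("scene")[110:210,200:320],(720,600),interpolation=2))
E
```

```text
time: 5.0
tool_pos: [0.545, -0.1836, 0.1456]
tcp_rot: [0.072, 0.997, -0.003, -0.002]
contact_force: [0.6, -21.2, -9.7]
finger_gap: -0.002
grip_force: 10.5
```

View pics/s4.png

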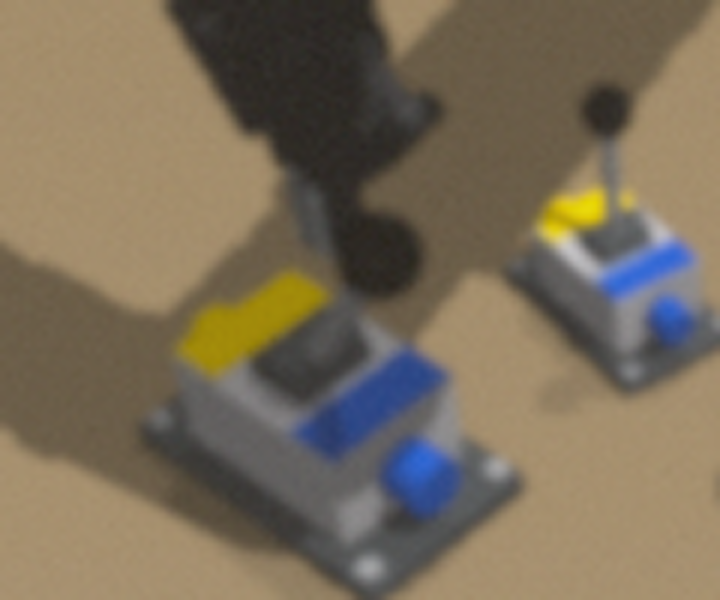

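The ball is at (263,152.5), where 0.55 rad projects, and the force stiffened to 21 N, so the lever is at the stop. I'll hold there for about 3 s.

```bash
for i in 1 2 3; do python3 -m creep '[1,0,0,0,0, 1,0,0,0,0, 1,0,0,0,0, 1,0,0,0,0, 1,0,0,0,0, 1,0,0,0,0, 1,0,0,0,0, 1,0,0,0,0]' | grep -E 'time|contact'; done
python3 -m creep '[1,0,-0.02,0,0, 1,-0.003,-0.03,0,0, 1,-0.005,-0.035,0,0, 1,-0.005,-0.035,0,0, 1,-0.005,-0.035,0,0, 1,-0.005,-0.035,0,0, 1,-0.005,-0.035,0,0, 1,-0.005,-0.035,0,0]'
```

```text
time: 5.85
contact_force: [0.5, -20.8, -8.3]
time: 6.65
contact_force: [-0.1, -20.9, -9.3]
time: 7.45
contact_force: [0.2, -23.5, -8.1]
time: 8.25
tool_pos: [0.5382, -0.2445, 0.1458]
tcp_rot: [0.07, 0.998, 0.0, -0.0]
contact_force: [-0.5, -0.9, -0.4]
finger_gap: -0.0
grip_force: 0.0
```

```bash
python3 -m creep '[1,-0.01,-0.08,0,0, 1,0,-0.03,0.1,0.08, 1,0,0,0.13,0.08, 1,0,0,0.13,0.08, 1,0,0,0.13,0.08, 1,0,0.08,0,0.08, 1,0,0.15,0,0.08, 1,0,0.15,0,0.08]'
python3 -m creep '[1,-0.02,0.19,0,0.09, 1,-0.02,0.19,0,0.09, 1,-0.02,0.19,0,0.09, 1,-0.02,0.19,0,0.09, 1,-0.02,0.19,0,0.09, 0.3,-0.02,0.19,0,0.09, 0.3,-0.02,0.16,0,0.06, 0.3,-0.02,0.1,0,0]'
python3 - <<'E'
from h import *
s=bot.sense();print(s['joints'],s['tool_pos'])
t=optics.snapshot("top"); w=optics.snapshot("wrist"); o=np.zeros((600,800,3),np.uint8)
o[:400,:640]=w; o[400:,:320]=cv2.resize(t[165:240,350:470],(320,200)); cv2.imwrite("pics/w1.png",o)
c=optics.calibration("wrist");print(c)
E
```

```text
time: 9.05
tool_pos: [0.5357, -0.176, 0.2683]
tcp_rot: [-0.363, 0.932, 0.0, -0.0]
contact_force: [0.7, 0.5, 0.3]
finger_gap: 0.001
grip_force: 0.0
time: 9.85
tool_pos: [0.4951, 0.1759, 0.2682]
tcp_rot: [0.747, -0.665, -0.0, 0.0]
contact_force: [-0.1, 0.7, 0.2]
finger_gap: 0.35
grip_force: 0.0
[ 7.24079863e-01 -1.50091258e-01 -3.03921391e-02 -9.12324504e-04
 -1.69113947e+00 -6.08475240e-01] [0.49512053 0.17594899 0.26817092]
{'camera_matrix': array([[309.70691629,   0.        , 319.34214284],
       [  0.        , 309.70691629, 205.61057348],
       [  0.        ,   0.        ,   1.        ]]), 'tool_from_camera': array([[-1.07373025e-04, -9.52736398e-01, -3.03798197e-01,
         7.86641050e-02],
       [ 9.99999820e-01,  7.69265079e-05, -5.94683220e-04,
         3.39504343e-04],
       [ 5.89946483e-04, -3.03798206e-01,  9.52736218e-01,
        -1.44296257e-01],
       [ 0.00000000e+00,  0.00000000e+00,  0.00000000e+00,
         1.00000000e+00]])}
```

View pics/w1.png

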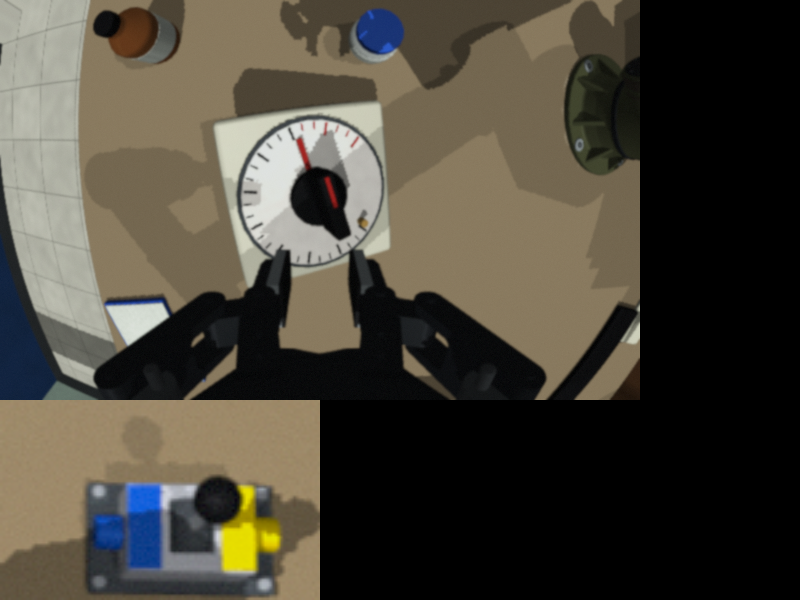

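The lever is back upright. In the wrist view the dial centre is at about (311,191), the pointer tip at (299,137), the pin at (363,222), and the bar's top runs from (326,177) to (346,237).

```bash
cat >> h.py <<'E'
def wray(uv,s):
    c=optics.calibration('wrist');K=np.array(c['camera_matrix']);T=np.array(c['tool_from_camera'])
    d=(np.array(uv)-K[:2,2])/K[0,0]; r=np.hypot(*d); v=np.array([*(d/r*np.sin(r)),np.cos(r)])
    Rt=R.from_quat(s['tcp_rot']).as_matrix(); return Rt@T[:3,3]+s['tool_pos'],Rt@T[:3,:3]@v
def onpanel(uv,s,h,g):   # gauge pose g=(x,y,yaw); h above panel; returns world pt, panel coords
    Rp=(R.from_euler('z',g[2])*R.from_euler('y',-.35)).as_matrix(); o=np.array([g[0],g[1],.085]); n=Rp[:,2]
    p,d=wray(uv,s); P=p+d*((o+h*n-p)@n)/(d@n); return P,Rp.T@(P-o)
E
python3 - <<'E'
from h import *
s=bot.sense(); g=(.499,.191,.238)
for n,uv,h in (('dial',(311,191),.0045),('pin',(364,217),.010),('ptr',(299,137),.008),('barR',(326,177),.058),('barB',(346,237),.058),('low1',(248,281),0),('low2',(390,248),0),('hi1',(216,124),0),('hi2',(380,102),0)):
    P,b=onpanel(uv,s,h,g); print(n,P.round(4),b.round(4),np.degrees(np.arctan2(b[1],b[0])).round(1))
E
```

```text
dial [0.5027 0.1845 0.0905] [ 0.0038 -0.0072  0.0045] -62.0
pin [0.4382 0.2123 0.0759] [-0.0539  0.0351  0.01  ] 146.9
ptr [0.5211 0.1276 0.0959] [ 0.0099 -0.0668  0.008 ] -81.6
barR [0.491  0.1564 0.1409] [ 0.0042 -0.0317  0.058 ] -82.5
barB [0.4642 0.2141 0.1364] [-0.009   0.0307  0.058 ] 106.3
low1 [0.563  0.29   0.1162] [ 0.091   0.0812 -0.    ] 41.7
low2 [0.3922 0.2589 0.053 ] [-0.0934  0.0912  0.    ] 135.7
hi1 [0.6032 0.1198 0.1159] [ 0.09   -0.0937 -0.    ] -46.2
hi2 [0.4353 0.0792 0.0528] [-0.0939 -0.0937  0.    ] -135.1
```

```bash
python3 -m creep '[0.1,-0.022,0.018,0,0.09, 0.1,-0.022,0.018,0,0.09, 0.1,0,0,-0.1,0.02, 0.1,0,0,-0.12,0, 0.1,0,0,-0.12,0, 0.1,0,0,-0.1,0, 0.1,0,0,-0.1,0, 0.1,0,0,-0.06,0]' 20
python3 - <<'E'
from h import *
s=bot.sense();print(s['joints'],s['torque'])
cv2.imwrite("pics/w2.png",optics.snapshot("wrist")[80:400,150:500].repeat(1,0))
E
```

```text
time: 10.75
tool_pos: [0.4842, 0.1813, 0.1165]
tcp_rot: [0.84, -0.542, -0.001, 0.001]
contact_force: [0.3, -0.0, 0.2]
finger_gap: 0.451
grip_force: 0.0
[ 7.47513377e-01 -1.64620284e-01 -3.19265061e-01 -8.14375829e-04
 -1.41872805e+00 -3.23383320e-01] [ 0.02511107 -0.03182514  0.06276938]
```

View pics/w2.png

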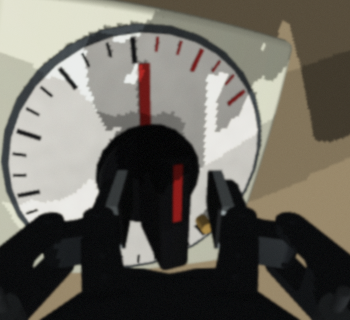

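The fingers straddle the bar without touching it: in the crop the bar top is at about (175,210), between the pads at (118,210) and (218,210). Now I'll turn counter-clockwise.

```bash
python3 -m creep '[0.25,0,0.01,0,0.06, 0.25,0,0,0,0.08, 0.25,0,0,0,0.08, 0.25,0,0,0,0.08, 0.25,0,0,0,0.08, 0.25,0,0,0,0.08, 0.25,0,0,0,0.08, 0.25,0,0,0,0.08]'
python3 -c "
from plant import bot;s=bot.sense();print(s['torque'],s['joints'][0]+s['joints'][5],s['joints'][5])"
```

```text
time: 11.6
tool_pos: [0.4852, 0.1847, 0.1202]
tcp_rot: [0.997, -0.084, 0.0, -0.0]
contact_force: [-1.2, 0.0, 1.6]
finger_gap: 0.375
grip_force: 2.9
[-0.03074685  0.29523943 -0.06810685] 1.4034935271433877 0.6513405163756752
```

```bash
python3 -m creep '[0.25,0,0,0,0.08, 0.25,0,0,0,0.08, 0.25,0,0,0,0.08, 0.25,0,0,0,0.08, 0.25,0,0,0,0.08, 0.25,0,0,0,0.08, 0.25,0,0,0,0.08, 0.25,0,0,0,0.08]'
python3 -c "
from plant import bot;s=bot.sense();print(s['torque'],s['joints'][0]+s['joints'][5],s['joints'][5])"
python3 -m creep '[0.25,0,0,0,0.08, 0.25,0,0,0,0.08, 0.25,0,0,0,0.08, 0.25,0,0,0,0.08, 0.25,0,0,0,0.08, 0.25,0,0,0,0.08, 0.25,0,0,0,0.08, 0.25,0,0,0,0]'
python3 - <<'E'
from h import *
s=bot.sense();print(s['torque'],s['joints'][0]+s['joints'][5],s['joints'][5])
t=optics.snapshot("top"); cv2.imwrite("pics/w3.png",np.vstack([optics.snapshot("wrist")[80:400,150:500],cv2.resize(t[195:320,160:300],(350,250))]))
E
```

```text
time: 12.4
tool_pos: [0.4854, 0.1871, 0.1193]
tcp_rot: [0.913, 0.407, 0.002, -0.002]
contact_force: [0.2, 8.8, -4.5]
finger_gap: 0.38
grip_force: 3.8
[ 2.74078452 -0.40756056 -0.13676066] 2.410010868693166 1.6565829452205287
time: 13.2
tool_pos: [0.4848, 0.1857, 0.1199]
tcp_rot: [0.654, 0.757, 0.001, -0.001]
contact_force: [-3.6, 2.8, 0.5]
finger_gap: 0.375
grip_force: 1.7
[ 0.85935559  1.08906707 -0.0877329 ] 3.287490809880552 2.534430333999944
```

View pics/w3.png

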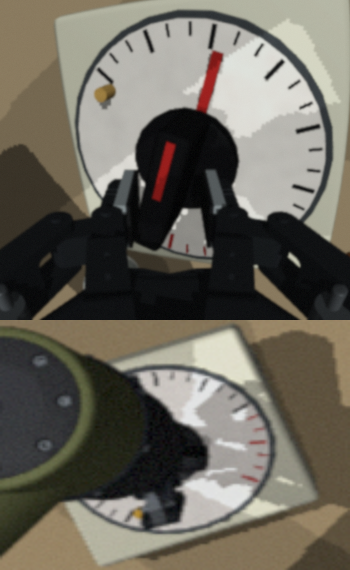

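The first stroke worked. In the wrist crop the pointer tip is at (216,53), the pin base at (104,93), and the bar leans slightly left. I'll work out the remaining angle and the regrasp yaw.

```bash
python3 - <<'E'
from h import *
s=bot.sense(); g=(.4996,.1886,.238); q={}
for n,uv,h in (('dial',(203,136),.0045),('pin',(106,92),.006),('ptr',(217,52),.008),('barR',(171,141),.058),('barB',(146,246),.058)):
    P,b=onpanel(np.array(uv)+[150,80],s,h,g); q[n]=b; print(n,P.round(4),b.round(4),np.degrees(np.arctan2(b[1],b[0])).round(1))
d=q['barR']-q['barB'];print('bar body deg',np.degrees(np.arctan2(d[1],d[0])))
E
```

```text
dial [0.5022 0.2035 0.092 ] [0.008  0.0139 0.0045] 59.9
pin [0.4392 0.2176 0.0725] [-0.053   0.0424  0.006 ] 141.3
ptr [0.5005 0.2537 0.0994] [0.0202 0.063  0.008 ] 72.2
barR [0.4809 0.2163 0.1425] [0.0087 0.0313 0.058 ] 74.4
barB [0.4767 0.153  0.1356] [-0.0114 -0.0292  0.058 ] -111.4
bar body deg 71.55805718190807
```

```bash
python3 -m creep '[0.1,0,0,0,-0.09, 0.1,0,0,0.04,-0.09, 0.1,0,0,0.12,-0.09, 0.1,0,0,0.12,-0.09, 0.1,0,0,0,-0.09, 0.1,0,0,0,-0.09, 0.1,0,0,0,-0.09, 0.1,0,0,0,-0.09]'
python3 -m creep '[0.1,0,0,0,-0.09, 0.1,0,0,0,-0.09, 0.1,0,0,0,-0.09, 0.1,0,0,0,-0.09, 0.1,0,0,0,-0.09, 0.1,0,0,0,-0.09, 0.1,0,0,0,-0.09, 0.1,0,0,0,-0.09]'
python3 -m creep '[0.1,0,0,0,-0.09, 0.1,0,0,0,-0.09, 0.1,0,0,0,-0.09, 0.1,0,0,0,-0.09, 0.1,0,0,0,-0.09, 0.1,0,0,0,-0.09, 0.1,0,0,0,-0.09, 0.1,0,0,0,-0.07]'
python3 - <<'E'
from h import *
s=bot.sense();print(s['torque'],s['joints'][0]+s['joints'][5],s['joints'][5])
cv2.imwrite("pics/w4.png",optics.snapshot("wrist")[80:400,150:500])
E
```

```text
time: 14.1
tool_pos: [0.4853, 0.1843, 0.1894]
tcp_rot: [0.959, 0.283, 0.001, 0.0]
contact_force: [-0.1, -0.5, -0.2]
finger_gap: 0.451
grip_force: 0.0
time: 14.9
tool_pos: [0.4853, 0.1842, 0.1894]
tcp_rot: [0.961, -0.275, 0.001, 0.0]
contact_force: [-0.6, 0.6, 0.4]
finger_gap: 0.447
grip_force: 0.0
time: 15.7
tool_pos: [0.4853, 0.1843, 0.1894]
tcp_rot: [-0.676, 0.737, -0.0, 0.0]
contact_force: [-0.3, -0.1, -0.2]
finger_gap: 0.45
grip_force: 0.0
[-0.02094012 -0.03648016 -0.01834503] -0.08517879203009193 -0.8369668794892646
```

View pics/w4.png

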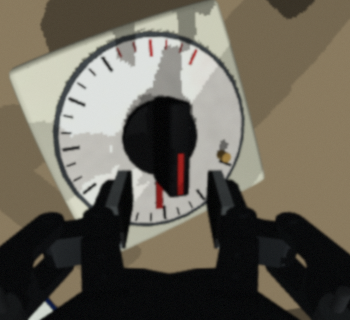

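The bar is aligned between the pads, with the pointer end toward the gripper. I'll descend and turn most of the way.

```bash
python3 -m creep '[0.1,0,0,-0.06,0, 0.1,0,0,-0.08,0, 0.1,0,0,-0.08,0, 0.1,0,0,-0.06,0, 0.25,0,0,0,0.04, 0.25,0,0,0,0.06, 0.25,0,0,0,0.06, 0.25,0,0,0,0.06]'
python3 -m creep '[0.25,0,0,0,0.06, 0.25,0,0,0,0.06, 0.25,0,0,0,0.06, 0.25,0,0,0,0.06, 0.25,0,0,0,0.06, 0.25,0,0,0,0.06, 0.25,0,0,0,0.02, 0.25,0,0,0,0]'
python3 - <<'E'
from h import *
s=bot.sense();print(s['torque'],s['joints'][0]+s['joints'][5],s['joints'][5])
cv2.imwrite("pics/w5.png",optics.snapshot("wrist")[80:400,150:500])
E
```

```text
time: 16.55
tool_pos: [0.484, 0.1854, 0.1177]
tcp_rot: [0.797, -0.604, -0.001, 0.0]
contact_force: [-5.5, 2.9, 1.2]
finger_gap: 0.373
grip_force: 2.5
time: 17.35
tool_pos: [0.4842, 0.1846, 0.1182]
tcp_rot: [0.939, -0.345, -0.001, 0.001]
contact_force: [-4.6, -0.7, 1.8]
finger_gap: 0.373
grip_force: 2.0
[-0.06812488  1.47726353 -0.03783147] 0.8662480046186106 0.11340203616690904
```

View pics/w5.png

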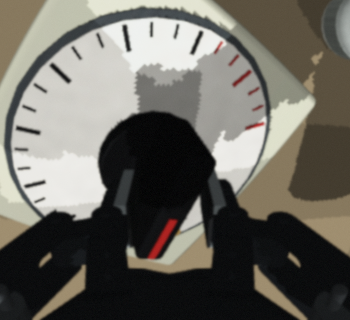

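The stripe runs from (173,220) to (152,258) in the crop, nearly at zero. No more viewing: I'll measure the stripe angle in code and advance in small steps with force checks.

```bash
cat > k.py <<'E'
from h import *
g=(.4996,.1886,.238)
s=bot.sense(); im=optics.snapshot("wrist").astype(int)
m=((im[...,2]>110)&(im[...,1]<70)&(im[...,0]<70)).astype(np.uint8)
m[:250]=0; m[:,:250]=0; m[:,380:]=0
n,l,st,_=cv2.connectedComponentsWithStats(m); i=1+st[1:,4].argmax(); v,u=np.nonzero(l==i)
b=np.array([onpanel((a,c),s,.058,g)[1][:2] for a,c in zip(u,v)]); c=b.mean(0); d=np.linalg.svd(b-c)[2][0]; d*=np.sign(d@c)
fit=np.degrees(np.arctan2(d[1],d[0])); rad=np.degrees(np.arctan2(c[1],c[0]))
nrm=(R.from_euler('z',g[2])*R.from_euler('y',-.35)).as_matrix()[:,2]
F=s['contact_force']; T=s['torque']
A=np.array([g[0],g[1],.085])
ms=[round(float(nrm@(T+np.cross(s['tool_pos']+[0,0,z]-A,F))),3) for z in(0,.3)]
print('npx',len(u),'c',c.round(4),'knob rad: line',np.radians(135-fit).round(3),'radial',np.radians(135-rad).round(3),'yaw',(s['joints'][0]+s['joints'][5]).round(3),'F',F.round(1),'|F|',np.linalg.norm(F).round(1),'T',T.round(2),'Maxis',ms)
E
python3 k.py
python3 -m creep '[0.25,0,0,0,0.02, 0.25,0,0,0,0.02, 0.25,0,0,0,0.02, 0.25,0,0,0,0.02, 0.25,0,0,0,0.02, 0.25,0,0,0,0, 0.25,0,0,0,0, 0.25,0,0,0,0]'>/dev/null; python3 k.py
```

```text
npx 312 c [-0.0071  0.0194] knob rad: line 0.541 radial 0.433 yaw 0.865 F [-4.3  0.3  2. ] |F| 4.8 T [-0.09  1.53 -0.1 ] Maxis [-0.191, -0.058]
npx 292 c [-0.0095  0.018 ] knob rad: line 0.395 radial 0.302 yaw 1.021 F [-3.9 -0.5  2.5] |F| 4.7 T [-0.33  1.4  -0.09] Maxis [-0.085, -0.04]
```

```bash
for i in 1 2; do python3 -m creep '[0.25,0,0,0,0.02, 0.25,0,0,0,0.02, 0.25,0,0,0,0.02, 0.25,0,0,0,0, 0.25,0,0,0,0, 0.25,0,0,0,0, 0.25,0,0,0,0, 0.25,0,0,0,0]'>/dev/null; python3 k.py; done
```

```text
npx 289 c [-0.0109  0.0176] knob rad: line 0.308 radial 0.23 yaw 1.116 F [-3.  -1.6  2.4] |F| 4.2 T [-0.52  1.21 -0.08] Maxis [0.006, -0.08]
npx 280 c [-0.0122  0.0169] knob rad: line 0.23 radial 0.162 yaw 1.21 F [-3.6 -1.6  2.7] |F| 4.8 T [-0.51  1.09 -0.06] Maxis [0.03, -0.038]
```

```bash
for i in 1 2 3; do python3 -m creep '[0.25,0,0,0,0.02, 0.25,0,0,0,0.02, 0.25,0,0,0,0, 0.25,0,0,0,0, 0.25,0,0,0,0, 0.25,0,0,0,0, 0.25,0,0,0,0, 0.25,0,0,0,0]'>/dev/null; python3 k.py; done
```

```text
npx 279 c [-0.013   0.0163] knob rad: line 0.172 radial 0.114 yaw 1.273 F [-1.7 -1.6  2. ] |F| 3.1 T [-0.41  0.62 -0.12] Maxis [-0.021, -0.137]
npx 266 c [-0.014  0.016] knob rad: line 0.119 radial 0.068 yaw 1.336 F [-0.1 -1.2  0.8] |F| 1.4 T [-0.09  0.16 -0.01] Maxis [0.011, -0.106]
npx 254 c [-0.0147  0.0153] knob rad: line 0.069 radial 0.019 yaw 1.399 F [1.4 1.6 0.4] |F| 2.1 T [ 0.22 -0.37 -0.05] Maxis [-0.094, 0.033]
```

```bash
for i in 1 2; do python3 -m creep '[0.25,0,0,0,0.02, 0.25,0,0,0,0.01, 0.25,0,0,0,0, 0.25,0,0,0,0, 0.25,0,0,0,0, 0.25,0,0,0,0, 0.25,0,0,0,0, 0.25,0,0,0,0]'|grep grip; python3 k.py; done
```

```text
grip_force: 2.3
npx 233 c [-0.016   0.0156] knob rad: line 0.031 radial -0.014 yaw 1.446 F [ 2.8  1.7 -0.7] |F| 3.4 T [ 0.67 -0.85 -0.08] Maxis [-0.229, -0.123]
grip_force: 5.6
npx 223 c [-0.0166  0.0154] knob rad: line 0.015 radial -0.036 yaw 1.493 F [ 3.6  3.1 -0.7] |F| 4.8 T [ 1.17 -1.35 -0.27] Maxis [-0.543, -0.324]
```

```bash
python3 -m creep '[0.25,0,0,0,0.015, 0.25,0,0,0,0, 0.25,0,0,0,0, 0.25,0,0,0,0, 0.25,0,0,0,0, 0.25,0,0,0,0, 0.25,0,0,0,0, 0.25,0,0,0,0]'|grep grip; python3 k.py
```

```text
grip_force: 10.9
npx 227 c [-0.0165  0.0152] knob rad: line 0.013 radial -0.04 yaw 1.516 F [ 4.6  3.2 -1.4] |F| 5.7 T [ 1.2  -1.6  -0.46] Maxis [-0.71, -0.503]
```

The stop is confirmed: torque climbs from 0.27 to 0.46 N m while the knob hardly moves. I'll back off, open and lift clear.

```bash
python3 -m creep '[0.2,0,0,0,-0.04, 0.1,0,0,0,-0.05, 0.0,0,0,0,-0.07, -0.1,0,0,0,-0.07, -0.2,0,0,0,-0.07, -0.2,0,0,0,0, -0.2,0,0,0,0, -0.2,0,0,0,0]'; python3 k.py
python3 -m creep '[-0.2,0,0,0.06,0, -0.2,0,0,0.12,0, -0.2,0,0,0.15,0, -0.2,0,0,0.15,0, -0.2,0,0,0.12,0, -0.2,0,0,0,0, -0.2,0,0,0,0, -0.2,0,0,0,0]'
python3 - <<'E'
from h import *
g=(.4996,.1886,.238); s=bot.sense(); im=optics.snapshot("wrist"); i=im.astype(int)
cv2.imwrite("pics/w6.png",im)
m=((i[...,2]>100)&(i[...,1]<75)&(i[...,0]<75)).astype(np.uint8)
n,l,st,_=cv2.connectedComponentsWithStats(m)
for k in range(1,n):
    if st[k,4]<25: continue
    v,u=np.nonzero(l==k); 
    for h in(.008,.058):
        b=np.array([onpanel((a,c),s,h,g)[1][:2] for a,c in zip(u,v)]);c=b.mean(0);d=np.linalg.svd(b-c)[2][0];d*=np.sign(d@c)
        print(k,len(u),(u.mean().round(),v.mean().round()),h,c.round(4),'angle rad line',np.radians(135-np.degrees(np.arctan2(d[1],d[0]))).round(3))
hsv=cv2.cvtColor(im,cv2.COLOR_BGR2HSV); m=cv2.inRange(hsv,(15,130,90),(30,255,255)); n,l,st,ce=cv2.connectedComponentsWithStats(m)
for k in range(1,n):
    if st[k,4]>15: print('brass',st[k],onpanel(ce[k],s,.012,g)[1].round(4))
E
```

```text
time: 25.9
tool_pos: [0.4845, 0.1845, 0.1186]
tcp_rot: [0.966, -0.259, -0.0, 0.0]
contact_force: [-0.4, 0.3, 0.2]
finger_gap: 0.599
grip_force: 0.0
npx 280 c [-0.0146  0.015 ] knob rad: line 0.0 radial 0.012 yaw 1.047 F [-0.4  0.3  0.2] |F| 0.5 T [-0.01  0.01  0.01] Maxis [0.01, 0.049]
time: 26.75
tool_pos: [0.4844, 0.1848, 0.2681]
tcp_rot: [0.966, -0.26, -0.001, 0.0]
contact_force: [-0.3, -0.3, 0.7]
finger_gap: 0.599
grip_force: 0.0
1 87 (np.float64(320.0), np.float64(218.0)) 0.008 [-0.0486  0.0293] angle rad line 0.004
1 87 (np.float64(320.0), np.float64(218.0)) 0.058 [-0.0139  0.0146] angle rad line 0.004
brass [561   8  16  21 230] [-0.0827 -0.4243  0.012 ]
brass [563 103  10  14 109] [-0.2128 -0.3582  0.012 ]
brass [563 122   8   9  64] [-0.2412 -0.35    0.012 ]
brass [213 127   8   9  20] [0.1051 0.0261 0.012 ]
```

```bash
python3 -c "
from plant import job; print(job.hand_in())"
```

```text
the job is handed in; nothing more can be done
None
```

I held the lever on its blue stop for about 3 s and it sprang back upright. The knob then went counter-clockwise onto the zero stop and read about 0.00 rad after release. The job was handed in with the arm clear at about 27 s. I viewed 11 pictures, one over the limit of 10.

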